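# Empty the bead jar: unscrew the perforated cap and tip the beads into the dish

## Task

Unscrew the perforated metal cap from the glass jar that hangs in the tilting stand (a quarter turn anticlockwise, then lift it off) and stand it on the bench the right way up, holes on top. Then swing the stand's crank up and over so that the jar tips and all three baking beads drop out of its open mouth into the shallow dish waiting beside it.

Things in the scene. Friction and masses are not known exactly. Their poses are not given: they have to be found in the camera images.
- cap: Perforated round metal cap on the jar, 62 mm wide, 24 mm high. Origin: centre of its open underside, at the start 164 mm above the bench; z up through the holed top. Turned 75 to 105 degrees anticlockwise seen from above (stop at 115) it lifts straight off, clear after 25 mm. It turns easily, cannot turn clockwise nor be pulled off unturned. The jar below it is narrower.
- stand: Dark steel stand fixed to the bench. Origin: on the bench under the jar's centre. The jar pivots about a level line along the stand's x axis, 130 mm above the bench, between two posts 136 mm high at x = -42 and +42 mm. The dish lies on its -y side, the crank at its -x end. The bench from y = +90 to +220 mm (at x = 0) is free for the cap.
- jar (a joint): Tilt of the glass jar (46 mm wide, mouth 55 mm above the pivot), rad: 0 upright, growing as the mouth goes towards the stand's -y; stop at 2.1. The beads run out between 1.6 and 2.1. It stays where it is left. At tilt t the crank grip is at y = 60 cos t mm, height 130 + 60 sin t mm: it starts level on the +y side and goes up and over the top.
- crank_grip (a point): Middle of the crank's wooden grip: a level round bar 13 mm thick, 42 mm long, parallel to the stand's x axis, at x = -81 mm in the stand's frame, 60 mm from the pivot. It turns freely about its own axis: pinch it from above, fingers either side of it in the stand's y direction, and carry it round without turning the hand; about 3 N. This point moves with the jar.
- dish: Shallow round white ceramic dish, 140 mm across the rim, 45 mm high, loose on the bench on the stand's -y side, its centre about 85 mm from the pivot line: already where the beads fall, it need not be moved. Origin: centre of its underside.
- bead_1: One of three white ceramic baking beads, a ball 18 mm in diameter (11 g); origin at its centre. It starts loose in the bottom of the glass jar; far too big for the cap's holes.
- bead_2: One of three white ceramic baking beads, a ball 18 mm in diameter (11 g); origin at its centre. It starts loose in the bottom of the glass jar; far too big for the cap's holes.
- bead_3: One of three white ceramic baking beads, a ball 18 mm in diameter (11 g); origin at its centre. It starts loose in the bottom of the glass jar; far too big for the cap's holes.
Mind the look-alikes: they are no part of the job. Leave any orange look-alike of the dish alone. Leave any black look-alike of the cap alone.

How it is judged:
By the outcome, as a careful person would: the job done as asked, in the order asked, and still so for the second after the job is handed in, with the robot touching nothing.
It also fails if it takes over 61 s, if anything falls off the work surface, if the arm or the gripper's body presses on something with over 40 N, if the wrist force passes 120 N, or if a joint passes its speed limit or range.

## Robot

A 7-joint arm with a two-finger parallel gripper is mounted at the origin on the work surface. World frame = base frame: x ahead of the robot, y to its left, z up, the work surface at z = 0. Lengths are in m, angles in rad, forces in N, time in s.
With the tool pointing down it reaches from about 0.425 to 0.925 m from the base axis. Payload 6.8 kg.
Tool frame: the origin (TCP) lies midway between the tips of the shut fingers; the grasp point (between the pads) lies 19 mm behind it; z points along the fingers, y is the direction in which the jaws open and shut (so a half turn about z gives the same grasp; the last joint's range is limited). The gripper opens to 85 mm and grips with 20 to 120 N. Pads are 22 mm wide; open, the fingers measure 114 mm over their backs; the gripper's body (76 mm by 85 mm) begins 54 mm behind the grasp point. The pads swing forward as they close: fully open they stand 13 mm farther back than shut.
Start: joints at [1.163, 0.477, 0.022, 1.555, -0.011, 1.109, -0.083], TCP at [0.199, -0.645, 0.231] pointing down, gripper open.
Joint ranges: [-2.96, 2.96], [-0.34, 2.1], [-1.41, 1.46], [0.24, 2.44], [-1.37, 4.51], [0.17, 1.92], [-2.96, 2.96]. Speed limits (rad/s): [2.39, 2.39, 3.14, 3.14, 3.14, 3.14, 3.14].

## Interface

Orientations are given as a unit quaternion [w, x, y, z].
In Python, from station import readout, eyes, ticket gives the robot as it stands. The module is installed in compiled form; this text tells all that it offers.
- The arm moves only by the shell command python3 -m crank 'ROWS' [FORCE]. ROWS is JSON, a list of rows, each an object of numbers: "jaw": the opening in per cent of the stroke, from 0 (shut) to 100 (fully open); "x", "y", "z": the shift along the tool's x, y, z in mm; "ax", "ay", "az": the turn, a rotation vector about the tool's x, y, z in degrees. In form: [{"jaw": .., "x": .., "y": .., "z": .., "ax": .., "ay": .., "az": ..}, ...]. A call has 1 to 12 rows; each row shifts and turns the commanded pose from where the row before left it, along the tool's axes as they then stand; what a row does not reach is not made up. A row lasts 1/8 s, in which the tool goes at most 62.5 mm and 10.7 degrees, less where a joint would pass 70% of its speed; a pose out of reach is approached as far as the arm can. A call with a gripper value outside its range is refused whole. The fingers move at their own pace and stop on an object; FORCE is the grip in N (left out, the last holds). Time passes only in rows, so rows that do not move let the fingers close. It gives the time, the measured TCP pose, the force and the opening at its end, in the units of the state.
- readout.get_obs(): the state, without advancing time (a new reading comes with each control period).
- eyes.read_camera(name): name is "scene" or "top" or "wrist"; returns (picture, depth): 420x560x3 uint8, red, green, blue; 420x560 float32, m along the optical axis (not along the pixel's ray), 0 where there is no reading.
- eyes.calibration(name): a dict with "fx", "fy", "cx", "cy" (pixels), "R" (3x3) and "t" (3): a world point X has camera coordinates R X + t. Camera axes: x right, y down, z forward; pixel columns grow to the right and rows downward; lengths in m; the calibration is good to about 2 mm. A picture is of the moment at which its call begins: read the wrist's pose just before it. calibration takes no time and is no camera call; for the wrist camera it gives the pose at the moment of the call.
- ticket.hand_in(): hands the job in, once; it reports no verdict.
The state is a dict: "t": time; "q": joint angles; "joint_vel": joint speeds; "joint_torque": joint torques, N m; "eef_pos": TCP position; "tool_rot": TCP orientation; "contact_force": force on the tool from outside, world axes, zero at the start; "torque": the same for the moment, N m; "gripper_width": opening from 0.0 (shut) to 1.0 (fully open).
Only numpy, scipy, OpenCV 4.12 (cv2) and the standard library are available. Lean on these libraries where they do the work, as an engineer would, in place of code of your own. Each camera call takes 0.05 s, during which the arm holds its last target. There are 200 camera calls.

## Working session

There is one attempt and no reset: what is moved stays moved. The work goes in short steps, Python scripts to look and compute and a shell command to move; the robot and the scene stay as the last step left them, time stands still between calls to the robot, and variables do not carry over. Pictures are saved under pics/ and viewed, about 8 in all and at most 12, crops included, and the job is handed in when it is done.

```bash
mkdir -p pics; cat > h.py <<'E'
import numpy as np, cv2
from station import readout, eyes, ticket
def snap(n,f):
    p,d=eyes.read_camera(n); c=eyes.calibration(n)
    cv2.imwrite(f'pics/{f}.png',p[:,:,::-1]); np.savez(f'pics/{f}.npz',p=p,d=d,**{k:np.array(v) for k,v in c.items()})
    return p,d,c
def load(f): return np.load(f'pics/{f}.npz')
def w(c,d,u,v):
    z=d[v,u]; X=np.array([(u-c['cx'])/c['fx']*z,(v-c['cy'])/c['fy']*z,z])
    return np.array(c['R']).T@(X-np.array(c['t']))
def cloud(c,d):
    v,u=np.mgrid[:d.shape[0],:d.shape[1]]
    X=np.stack([(u-c['cx'])/c['fx']*d,(v-c['cy'])/c['fy']*d,d],-1)
    return (X-np.array(c['t']))@np.array(c['R'])
E
python3 - <<'E'
from h import *
a=snap('top','top0')[0]; b=snap('scene','scene0')[0]
o=readout.get_obs(); print(o)
E
```

```text
{'t': 0.1, 'q': array([ 1.16292637,  0.47769591,  0.02236421,  1.55634214, -0.0114913 ,
        1.10929879, -0.08307986]), 'joint_vel': array([ 0.00109752, -0.00171686,  0.00018477, -0.00230069,  0.00025252,
       -0.00016434, -0.00053519]), 'joint_torque': array([ 3.77137359e-03, -5.97768545e+01,  1.61336828e+00, -2.81958872e+01,
        1.28455949e-02,  5.01941060e-03, -1.30049136e-05]), 'eef_pos': array([ 0.19914685, -0.64440214,  0.2304422 ]), 'tool_rot': array([-7.86014728e-04,  9.88786070e-01,  1.49336718e-01, -1.86552599e-04]), 'contact_force': array([-0.03378143,  0.66678468,  0.43285718]), 'torque': array([ 0.00411739, -0.00410225,  0.01380317]), 'gripper_width': 1.0001940749570588}
```

View pics/top0.png

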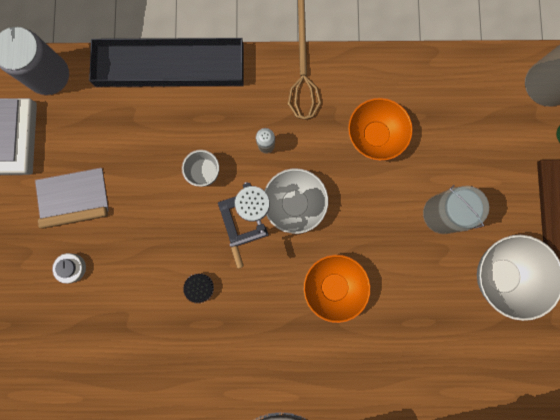

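View pics/scene0.png

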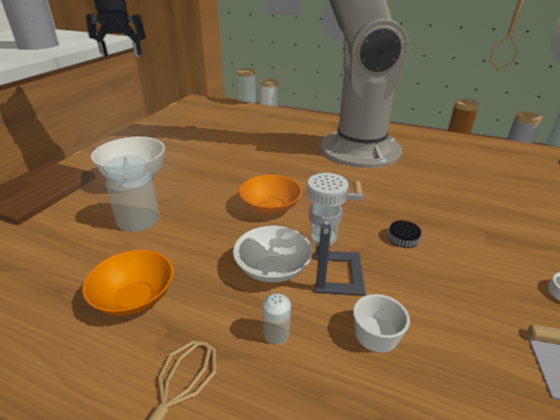

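```bash
python3 - <<'E'
from h import *
for f,pts in (('top0',{'cap':(252,203),'capl':(237,203),'gripA':(235,249),'gripM':(237,256),'gripB':(239,264),'dish':(296,203),'cup':(200,168),'black':(198,288),'shaker':(265,137),'sA':(226,208),'sB':(236,240)}),('scene0',{'cap':(328,183),'grip':(358,190),'postTop':(324,230)})):
    L=load(f)
    for k,(u,v) in pts.items(): print(f,k,np.round(w(L,L['d'],u,v)*1000))
L=load('top0'); P=cloud(L,L['d'])
m=(np.abs(P[...,2]-.187)<.012); v,u=np.where(m); s=(abs(u-252)<30)&(abs(v-203)<30)
q=P[v[s],u[s]]; print('cap', q.mean(0), q.min(0),q.max(0))
# circle via contour in top
pts=q[:,:2].astype(np.float32); print(cv2.minEnclosingCircle(pts))
# grip: brown, z>0.1
r=(slice(235,280),slice(220,255)); q=P[r].reshape(-1,3); q=q[(q[:,2]>.11)&(q[:,2]<.15)]; print('elev near grip',len(q),q.mean(0)); 
print(cv2.fitLine(q[:,:2].astype(np.float32),cv2.DIST_L2,0,.01,.01).ravel(), q.min(0),q.max(0))
# feet dark
p=L['p']; m=(p.max(-1)<90)&(P[...,2]<.03)
m[:, :215]=0;m[:,270:]=0;m[:180]=0;m[250:]=0
q=P[m]; print(len(q),cv2.minAreaRect(q[:,:2].astype(np.float32)))
im=cv2.resize(p[170:280,190:340],None,fx=5,fy=5,interpolation=cv2.INTER_CUBIC); cv2.imwrite('pics/crop.png',im[:,:,::-1])
E
```

```text
top0 cap [543.  47. 189.]
top0 capl [544.  74. 188.]
top0 gripA [463.  83. 136.]
top0 gripM [450.  79. 134.]
top0 gripB [434.  75. 137.]
top0 dish [567. -38.   8.]
top0 cup [647. 176.   5.]
top0 black [384. 173.  21.]
top0 shaker [697.  28.  76.]
top0 sA [556. 116.   8.]
top0 sB [486.  94.   5.]
scene0 cap [546.  48. 189.]
scene0 grip [462.  82. 137.]
scene0 postTop [593.  60. 134.]
cap [0.54245336 0.04738274 0.18716473] [0.5117998  0.01666837 0.1754825 ] [0.57363461 0.07855262 0.19205565]
((0.5432697534561157, 0.04774969071149826), 0.03173615038394928)
elev near grip 241 [0.45877548 0.07529484 0.13412312]
[ 0.9559528  -0.29352027  0.4587755   0.07529484] [0.42695157 0.04669559 0.12299423] [0.48712219 0.09241467 0.13932709]
712 ((0.5590716004371643, 0.0776447206735611), (0.15554948151111603, 0.10319358855485916), 17.46162986755371)
```

View pics/crop.png

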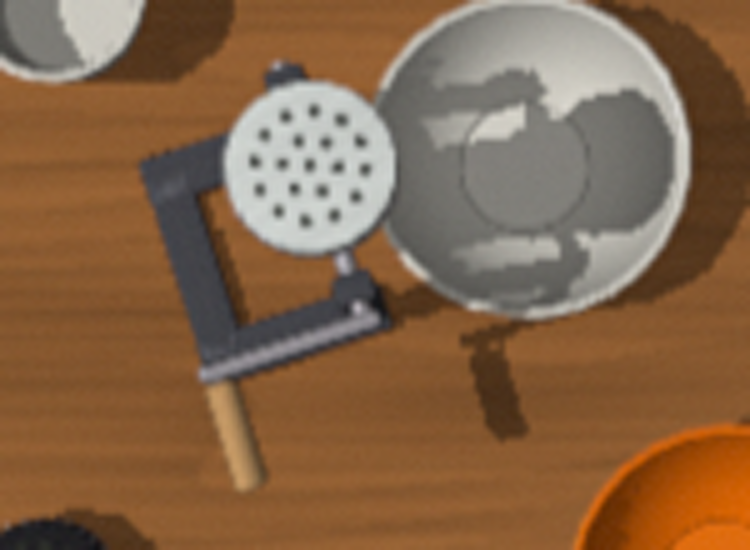

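Candidates in top0: the silver perforated cap on the jar (252,203) against the black look-alike (198,288) and the shaker (265,137). For the dish, white (296,203) against orange (380,128) and (337,288). The crop confirms the silver cap in the stand, the wooden grip at (237,256), and the white dish beside it. The stand yaw is about 17° and its origin is at (543, 48). The hand's yaw already matches, so I'll move over the cap.

```bash
python3 -m crank '[{"jaw":100,"z":-35},{"jaw":100,"z":-35},{"jaw":100,"x":33,"y":-35},{"jaw":100,"x":33,"y":-35},{"jaw":100,"x":33,"y":-35},{"jaw":100,"x":33,"y":-35},{"jaw":100,"x":33,"y":-35},{"jaw":100,"x":33,"y":-35},{"jaw":100,"x":33,"y":-35},{"jaw":100,"x":33,"y":-35},{"jaw":100,"x":33,"y":-35},{"jaw":100,"x":33,"y":-35}]' 40
python3 -m crank '[{"jaw":100,"x":34,"y":-35},{"jaw":100,"x":34,"y":-35},{"jaw":100,"x":34,"y":-35},{"jaw":100,"x":34,"y":-35},{"jaw":100,"x":34,"y":-35},{"jaw":100,"x":34,"y":-34},{"jaw":100}]'
cat >> h.py <<'E'
def st():
    o=readout.get_obs(); from scipy.spatial.transform import Rotation as Ro
    q=o['tool_rot']; R=Ro.from_quat([q[1],q[2],q[3],q[0]]).as_matrix()
    print('t',round(o['t'],2),'tcp',np.round(o['eef_pos']*1000,1),'q',np.round(o['q'],2),'yaw',np.degrees(np.arctan2(R[1,0],R[0,0])).round(1),'zax',R[:,2].round(3),'F',np.round(o['contact_force'],1),'g',round(o['gripper_width'],3))
    return o,R
def to(x,y,z=None):
    o,R=st(); p=o['eef_pos']*1000; d=np.array([x,y,p[2] if z is None else z])-p; print('tool shift',(R.T@d).round(1))
E
python3 -c "
from h import *
to(543,47.7)
snap('wrist','w1')"
```

```text
t 0.1 tcp [ 199.1 -644.4  230.4] q [ 1.16  0.48  0.02  1.56 -0.01  1.11 -0.08] yaw 17.2 zax [-0.001  0.001 -1.   ] F [-0.   0.7  0.4] g 1.0
tool shift [ 532.9 -559.7    0.8]schema error: expected keys jaw, x, y, z, ax, ay, az
schema error: expected keys jaw, x, y, z, ax, ay, az
```

View pics/w1.png

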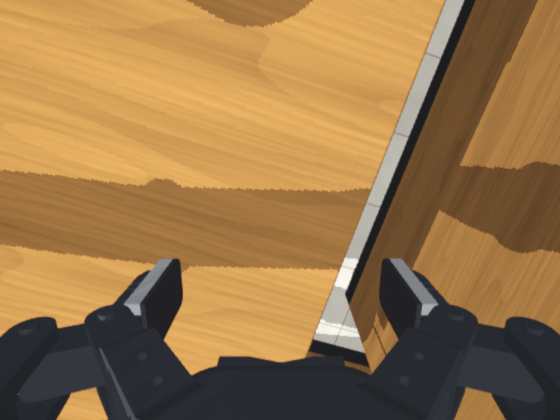

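The call was refused because every row needs all the keys. The wrist picture only shows the bench edge at the start pose, with the arm unmoved.

```bash
python3 -m crank '[{"jaw":100,"x":0,"y":0,"z":-35,"ax":0,"ay":0,"az":0},{"jaw":100,"x":0,"y":0,"z":-35,"ax":0,"ay":0,"az":0},{"jaw":100,"x":33,"y":-35,"z":0,"ax":0,"ay":0,"az":0},{"jaw":100,"x":33,"y":-35,"z":0,"ax":0,"ay":0,"az":0},{"jaw":100,"x":33,"y":-35,"z":0,"ax":0,"ay":0,"az":0},{"jaw":100,"x":33,"y":-35,"z":0,"ax":0,"ay":0,"az":0},{"jaw":100,"x":33,"y":-35,"z":0,"ax":0,"ay":0,"az":0},{"jaw":100,"x":33,"y":-35,"z":0,"ax":0,"ay":0,"az":0},{"jaw":100,"x":33,"y":-35,"z":0,"ax":0,"ay":0,"az":0},{"jaw":100,"x":33,"y":-35,"z":0,"ax":0,"ay":0,"az":0},{"jaw":100,"x":33,"y":-35,"z":0,"ax":0,"ay":0,"az":0},{"jaw":100,"x":33,"y":-35,"z":0,"ax":0,"ay":0,"az":0}]' 40
python3 -m crank '[{"jaw":100,"x":34,"y":-35,"z":0,"ax":0,"ay":0,"az":0},{"jaw":100,"x":34,"y":-35,"z":0,"ax":0,"ay":0,"az":0},{"jaw":100,"x":34,"y":-35,"z":0,"ax":0,"ay":0,"az":0},{"jaw":100,"x":34,"y":-35,"z":0,"ax":0,"ay":0,"az":0},{"jaw":100,"x":34,"y":-35,"z":0,"ax":0,"ay":0,"az":0},{"jaw":100,"x":34,"y":-34,"z":0,"ax":0,"ay":0,"az":0},{"jaw":100,"x":0,"y":0,"z":0,"ax":0,"ay":0,"az":0}]'
python3 -c "
from h import *
to(543,47.7)"
```

```text
t: 1.65
eef_pos: [0.4116, -0.2116, 0.3013]
tool_rot: [0.0, 0.989, 0.149, -0.0]
contact_force: [0.4, -0.6, 0.3]
gripper_width: 1.003
t: 2.52
eef_pos: [0.545, 0.0513, 0.301]
tool_rot: [-0.001, 0.988, 0.153, 0.0]
contact_force: [0.1, -0.6, -0.5]
gripper_width: 1.001
t 2.52 tcp [545.   51.3 301. ] q [ 0.22  0.25 -0.51  1.75  0.13  1.18 -1.59] yaw 17.6 zax [-0.     0.002 -1.   ] F [ 0.1 -0.6 -0.5] g 1.001
tool shift [-3.   2.9 -0. ]
```

```bash
python3 -m crank '[{"jaw":100,"x":-3,"y":3,"z":20,"ax":0,"ay":0,"az":0},{"jaw":100,"x":0,"y":0,"z":20,"ax":0,"ay":0,"az":0},{"jaw":100,"x":0,"y":0,"z":0,"ax":0,"ay":0,"az":0}]'
python3 - <<'E'
from h import *
to(543,47.7)
p,d,c=snap('wrist','w2'); P=cloud(c,d)
m=(P[...,2]>.184)&(P[...,2]<.194)&(np.hypot(P[...,0]-.543,P[...,1]-.0477)<.045)
q=P[m]; print(len(q),q[:,2].mean(),cv2.minEnclosingCircle(q[:,:2].astype(np.float32)))
m=(P[...,2]>.12)&(P[...,2]<.142)&(np.hypot(P[...,0]-.449,P[...,1]-.082)<.04); q=P[m]
if len(q): print(len(q),cv2.minAreaRect(q[:,:2].astype(np.float32)))
E
```

```text
t: 2.9
eef_pos: [0.5411, 0.0418, 0.2598]
tool_rot: [0.0, 0.989, 0.149, -0.002]
contact_force: [-0.5, 0.9, 0.1]
gripper_width: 0.999
t 2.9 tcp [541.1  41.8 259.8] q [ 0.23  0.28 -0.5   1.81  0.15  1.1  -1.6 ] yaw 17.1 zax [-0.004 -0.001 -1.   ] F [-0.5  0.9  0.1] g 0.999
tool shift [ 3.6 -5.1 -0. ]
6376 0.19012867271165804 ((0.5457848310470581, 0.047293711453676224), 0.03147534281015396)
977 ((0.4572545886039734, 0.06993484497070312), (0.05043942853808403, 0.034886639565229416), 16.25787353515625)
```

View pics/w2.png

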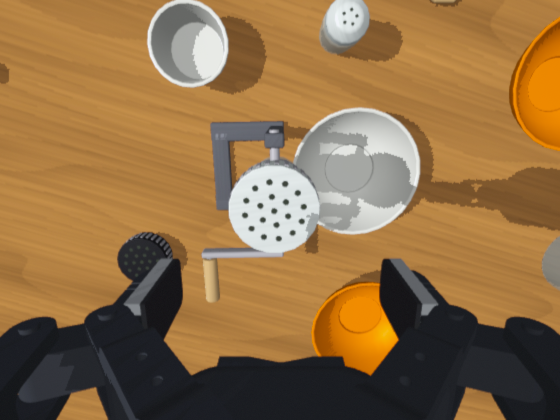

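The wrist view shows the cap centred at (274,207), the wooden grip at (211,278), the dish on its right, and the black look-alike at (145,257) clear to the left. I'll correct sideways and come down part of the way.

```bash
python3 -m crank '[{"jaw":100,"x":5,"y":-4,"z":20,"ax":0,"ay":0,"az":0},{"jaw":100,"x":0,"y":0,"z":20,"ax":0,"ay":0,"az":0},{"jaw":100,"x":0,"y":0,"z":10,"ax":0,"ay":0,"az":0},{"jaw":100,"x":0,"y":0,"z":0,"ax":0,"ay":0,"az":0},{"jaw":100,"x":0,"y":0,"z":0,"ax":0,"ay":0,"az":0}]'
python3 -c "
from h import *
to(544.8,47.5,154)"
```

```text
t: 3.58
eef_pos: [0.5466, 0.0486, 0.2119]
tool_rot: [-0.0, 0.989, 0.149, 0.001]
contact_force: [0.2, 0.5, -0.7]
gripper_width: 0.999
t 3.58 tcp [546.6  48.6 211.9] q [ 0.2   0.33 -0.5   1.85  0.19  1.   -1.64] yaw 17.2 zax [ 0.001  0.    -1.   ] F [ 0.2  0.5 -0.7] g 0.999
tool shift [-2.1  0.5 57.9]
```

```bash
python3 -m crank '[{"jaw":100,"x":-2,"y":0,"z":15,"ax":0,"ay":0,"az":0},{"jaw":100,"x":0,"y":0,"z":15,"ax":0,"ay":0,"az":0},{"jaw":100,"x":0,"y":0,"z":15,"ax":0,"ay":0,"az":0},{"jaw":100,"x":0,"y":0,"z":13,"ax":0,"ay":0,"az":0},{"jaw":100,"x":0,"y":0,"z":0,"ax":0,"ay":0,"az":0},{"jaw":60,"x":0,"y":0,"z":0,"ax":0,"ay":0,"az":0},{"jaw":60,"x":0,"y":0,"z":0,"ax":0,"ay":0,"az":0},{"jaw":60,"x":0,"y":0,"z":0,"ax":0,"ay":0,"az":0},{"jaw":60,"x":0,"y":0,"z":0,"ax":0,"ay":0,"az":0},{"jaw":60,"x":0,"y":0,"z":0,"ax":0,"ay":0,"az":0}]' 30
python3 -c "
from h import *
to(544.8,47.5,154)"
```

```text
t: 4.82
eef_pos: [0.5447, 0.0479, 0.154]
tool_rot: [0.0, 0.989, 0.149, 0.001]
contact_force: [-1.1, -0.3, 6.2]
gripper_width: 0.722
t 4.83 tcp [544.7  47.9 154. ] q [ 0.18  0.4  -0.48  1.91  0.23  0.88 -1.68] yaw 17.2 zax [ 0.001  0.    -1.   ] F [-1.1 -0.3  6.2] g 0.722
tool shift [-0.   0.4 -0. ]
```

Gripped at about 61 mm. Now I'll turn it anticlockwise, which is -az with the tool pointing down.

```bash
python3 -m crank '[{"jaw":50,"x":0,"y":0,"z":0,"ax":0,"ay":0,"az":-9},{"jaw":50,"x":0,"y":0,"z":0,"ax":0,"ay":0,"az":-9},{"jaw":50,"x":0,"y":0,"z":0,"ax":0,"ay":0,"az":-9},{"jaw":50,"x":0,"y":0,"z":0,"ax":0,"ay":0,"az":-9},{"jaw":50,"x":0,"y":0,"z":0,"ax":0,"ay":0,"az":0}]' 50
python3 -c "
from h import *
to(544.8,47.5,154)"
```

```text
t: 5.45
eef_pos: [0.5451, 0.0479, 0.1541]
tool_rot: [0.0, 0.894, 0.448, 0.001]
contact_force: [0.6, 0.0, 5.8]
gripper_width: 0.718
t 5.45 tcp [545.1  47.9 154.1] q [ 0.29  0.43 -0.62  1.91  0.31  0.9  -1.12] yaw 53.3 zax [ 0.002  0.    -1.   ] F [0.6 0.  5.8] g 0.718
tool shift [-0.5  0.   0.1]
```

```bash
python3 -m crank '[{"jaw":50,"x":0,"y":0,"z":0,"ax":0,"ay":0,"az":-9},{"jaw":50,"x":0,"y":0,"z":0,"ax":0,"ay":0,"az":-9},{"jaw":50,"x":0,"y":0,"z":0,"ax":0,"ay":0,"az":-9},{"jaw":50,"x":0,"y":0,"z":0,"ax":0,"ay":0,"az":-9},{"jaw":50,"x":0,"y":0,"z":0,"ax":0,"ay":0,"az":-9},{"jaw":50,"x":0,"y":0,"z":0,"ax":0,"ay":0,"az":-9},{"jaw":50,"x":0,"y":0,"z":0,"ax":0,"ay":0,"az":0},{"jaw":50,"x":0,"y":0,"z":0,"ax":0,"ay":0,"az":0}]'
python3 -m crank '[{"jaw":50,"x":0,"y":0,"z":-3,"ax":0,"ay":0,"az":0},{"jaw":50,"x":0,"y":0,"z":-5,"ax":0,"ay":0,"az":0},{"jaw":50,"x":0,"y":0,"z":0,"ax":0,"ay":0,"az":0}]'
python3 -c "
from h import *
to(544.8,47.5,154)"
```

```text
t: 6.45
eef_pos: [0.5451, 0.048, 0.1541]
tool_rot: [0.001, 0.594, 0.805, 0.001]
contact_force: [0.7, 0.7, 6.0]
gripper_width: 0.713
t: 6.82
eef_pos: [0.5442, 0.0478, 0.1616]
tool_rot: [0.0, 0.594, 0.805, 0.0]
contact_force: [-0.1, -0.5, -1.0]
gripper_width: 0.714
t 6.83 tcp [544.2  47.8 161.6] q [ 0.45  0.47 -0.83  1.89  0.42  0.96 -0.28] yaw 107.2 zax [ 0. -0. -1.] F [-0.1 -0.5 -1. ] g 0.714
tool shift [-0.5  0.5  7.6]
```

It lifts freely with no load, so I'll raise it clear and carry it to stand y ≈ +165 mm.

```bash
python3 -m crank '[{"jaw":50,"x":0,"y":0,"z":-10,"ax":0,"ay":0,"az":0},{"jaw":50,"x":0,"y":0,"z":-15,"ax":0,"ay":0,"az":0},{"jaw":50,"x":0,"y":0,"z":-20,"ax":0,"ay":0,"az":0},{"jaw":50,"x":0,"y":0,"z":-15,"ax":0,"ay":0,"az":0},{"jaw":50,"x":25,"y":0,"z":0,"ax":0,"ay":0,"az":0},{"jaw":50,"x":35,"y":0,"z":0,"ax":0,"ay":0,"az":0},{"jaw":50,"x":35,"y":0,"z":0,"ax":0,"ay":0,"az":0},{"jaw":50,"x":35,"y":0,"z":0,"ax":0,"ay":0,"az":0},{"jaw":50,"x":34,"y":0,"z":0,"ax":0,"ay":0,"az":0},{"jaw":50,"x":0,"y":0,"z":0,"ax":0,"ay":0,"az":0},{"jaw":50,"x":0,"y":0,"z":0,"ax":0,"ay":0,"az":0}]'
python3 - <<'E'
from h import *
to(495,205,0)
p,d,c=snap('scene','s2'); P=cloud(c,d)
cv2.imwrite('pics/s2c.png',cv2.resize(p[120:330,180:460],None,fx=2.5,fy=2.5)[:,:,::-1])
E
```

```text
t: 8.2
eef_pos: [0.4961, 0.2038, 0.2217]
tool_rot: [0.0, 0.594, 0.805, -0.0]
contact_force: [-0.4, 0.3, 0.0]
gripper_width: 0.715
t 8.2 tcp [496.1 203.8 221.7] q [ 0.22  0.4  -0.91  1.85  0.36  1.07 -0.53] yaw 107.1 zax [ 0.001 -0.001 -1.   ] F [-0.4  0.3  0. ] g 0.715
tool shift [  1.6  -0.8 221.7]
```

View pics/s2c.png

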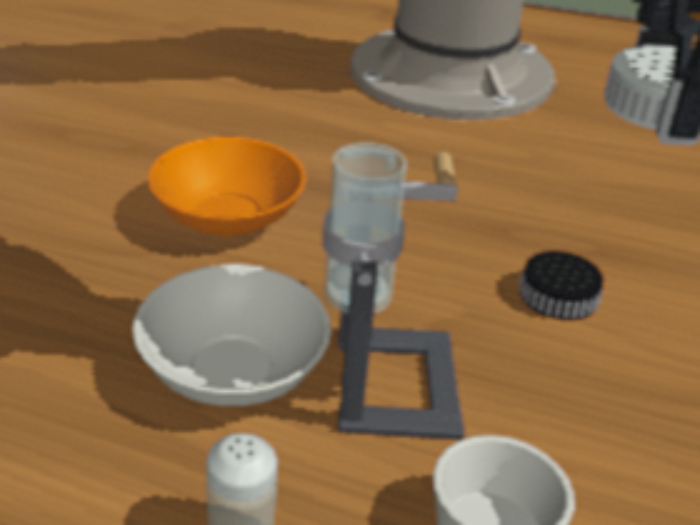

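The jar is open, with its mouth at about (368,155) in the crop. The cap is upright in the jaws at (650,85). I'll lower it.

```bash
python3 -m crank '[{"jaw":50,"x":0,"y":0,"z":30,"ax":0,"ay":0,"az":0},{"jaw":50,"x":0,"y":0,"z":40,"ax":0,"ay":0,"az":0},{"jaw":50,"x":0,"y":0,"z":40,"ax":0,"ay":0,"az":0},{"jaw":50,"x":0,"y":0,"z":40,"ax":0,"ay":0,"az":0},{"jaw":50,"x":0,"y":0,"z":35,"ax":0,"ay":0,"az":0},{"jaw":50,"x":0,"y":0,"z":20,"ax":0,"ay":0,"az":0},{"jaw":50,"x":0,"y":0,"z":10,"ax":0,"ay":0,"az":0},{"jaw":50,"x":0,"y":0,"z":0,"ax":0,"ay":0,"az":0},{"jaw":50,"x":0,"y":0,"z":0,"ax":0,"ay":0,"az":0}]'
python3 -m crank '[{"jaw":50,"x":0,"y":0,"z":2,"ax":0,"ay":0,"az":0},{"jaw":50,"x":0,"y":0,"z":2,"ax":0,"ay":0,"az":0},{"jaw":50,"x":0,"y":0,"z":0,"ax":0,"ay":0,"az":0}]'
python3 -m crank '[{"jaw":50,"x":0,"y":0,"z":2,"ax":0,"ay":0,"az":0},{"jaw":50,"x":0,"y":0,"z":0,"ax":0,"ay":0,"az":0}]'
```

```text
t: 9.38
eef_pos: [0.4966, 0.2049, 0.0074]
tool_rot: [0.001, 0.594, 0.805, 0.001]
contact_force: [0.6, 0.3, -1.0]
gripper_width: 0.713
t: 9.75
eef_pos: [0.4957, 0.2044, 0.0023]
tool_rot: [0.0, 0.594, 0.805, -0.0]
contact_force: [-0.3, -0.1, -1.4]
gripper_width: 0.714
t: 10.0
eef_pos: [0.4956, 0.2044, 0.0001]
tool_rot: [-0.0, 0.594, 0.805, -0.0]
contact_force: [0.3, 0.0, -0.9]
gripper_width: 0.714
```

```bash
for i in 1 ; do python3 -m crank '[{"jaw":50,"x":0,"y":0,"z":2,"ax":0,"ay":0,"az":0},{"jaw":50,"x":0,"y":0,"z":0,"ax":0,"ay":0,"az":0}]'; done
python3 -m crank '[{"jaw":50,"x":0,"y":0,"z":1,"ax":0,"ay":0,"az":0},{"jaw":50,"x":0,"y":0,"z":0,"ax":0,"ay":0,"az":0}]'
python3 - <<'E'
from h import *
st(); p,d,c=snap('scene','s3'); P=cloud(c,d)
m=(np.hypot(P[...,0]-.496,P[...,1]-.204)<.045)&(P[...,2]>-.01)&(P[...,2]<.05); v,u=np.where(m)
print(u.min(),u.max(),v.min(),v.max())
u0,v0=int(u.mean()),int(v.mean()); cv2.imwrite('pics/s3c.png',cv2.resize(p[v0-45:v0+45,u0-60:u0+60],None,fx=6,fy=6,interpolation=cv2.INTER_CUBIC)[:,:,::-1])
E
```

```text
t: 10.25
eef_pos: [0.4956, 0.2044, -0.0019]
tool_rot: [-0.0, 0.594, 0.805, -0.0]
contact_force: [0.1, -0.4, -0.2]
gripper_width: 0.713
t: 10.5
eef_pos: [0.4957, 0.2045, -0.0028]
tool_rot: [-0.0, 0.594, 0.805, -0.0]
contact_force: [-0.4, -1.4, -1.1]
gripper_width: 0.715
t 10.5 tcp [495.7 204.5  -2.8] q [ 0.02  0.7  -0.68  2.    0.69  0.69 -0.81] yaw 107.2 zax [-0. -0. -1.] F [-0.4 -1.4 -1.1] g 0.715
386 439 243 297
```

View pics/s3c.png

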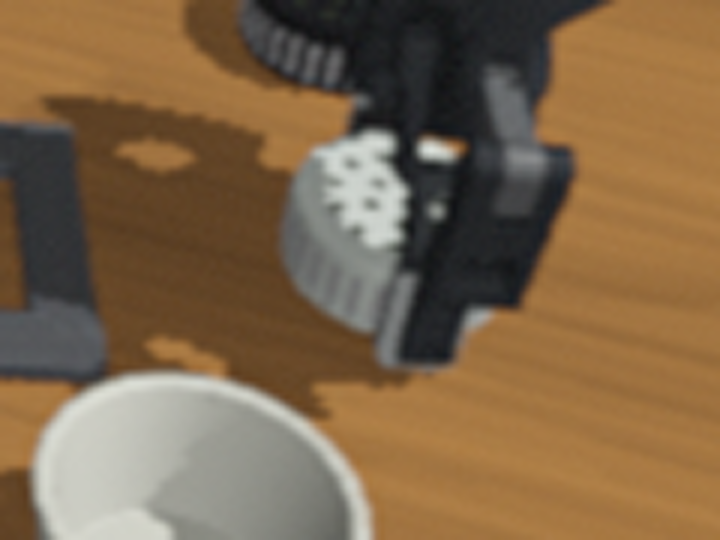

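The cap is upright and just above the bench at (345,235). I'll keep lowering in 1 mm steps until it touches.

```bash
python3 -m crank '[{"jaw":50,"x":0,"y":0,"z":1,"ax":0,"ay":0,"az":0},{"jaw":50,"x":0,"y":0,"z":0,"ax":0,"ay":0,"az":0}]' |grep -E "eef|force"
python3 -m crank '[{"jaw":50,"x":0,"y":0,"z":1,"ax":0,"ay":0,"az":0},{"jaw":50,"x":0,"y":0,"z":0,"ax":0,"ay":0,"az":0}]'|grep -E "eef|force"
python3 -m crank '[{"jaw":50,"x":0,"y":0,"z":1,"ax":0,"ay":0,"az":0},{"jaw":50,"x":0,"y":0,"z":0,"ax":0,"ay":0,"az":0}]'|grep -E "eef|force"
```

```text
eef_pos: [0.4957, 0.2045, -0.0038]
contact_force: [-0.4, 0.5, 0.1]
eef_pos: [0.4957, 0.2045, -0.0048]
contact_force: [-1.0, 0.2, -0.4]
eef_pos: [0.4958, 0.2045, -0.0051]
contact_force: [-2.0, -0.7, 6.6]
```

It touched at TCP z = -5 mm with about 7 N. Now I'll release and rise.

```bash
python3 -m crank '[{"jaw":80,"x":0,"y":0,"z":0,"ax":0,"ay":0,"az":0},{"jaw":90,"x":0,"y":0,"z":0,"ax":0,"ay":0,"az":0},{"jaw":90,"x":0,"y":0,"z":0,"ax":0,"ay":0,"az":0},{"jaw":90,"x":0,"y":0,"z":0,"ax":0,"ay":0,"az":0},{"jaw":90,"x":0,"y":0,"z":-8,"ax":0,"ay":0,"az":0},{"jaw":90,"x":0,"y":0,"z":-15,"ax":0,"ay":0,"az":0},{"jaw":90,"x":0,"y":0,"z":-40,"ax":0,"ay":0,"az":0},{"jaw":90,"x":0,"y":0,"z":-55,"ax":0,"ay":0,"az":0},{"jaw":90,"x":0,"y":0,"z":-55,"ax":0,"ay":0,"az":0},{"jaw":90,"x":0,"y":0,"z":-55,"ax":0,"ay":0,"az":0},{"jaw":90,"x":0,"y":0,"z":-10,"ax":0,"ay":0,"az":0},{"jaw":90,"x":0,"y":0,"z":0,"ax":0,"ay":0,"az":0}]'
python3 - <<'E'
from h import *
st(); p,d,c=snap('top','t4'); P=cloud(c,d); 
m=(P[...,2]>.018)&(P[...,2]<.03)&(np.hypot(P[...,0]-.496,P[...,1]-.2045)<.06); q=P[m]
print(len(q), q[:,2].mean() if len(q) else 0, cv2.minEnclosingCircle(q[:,:2].astype(np.float32)))
m=(P[...,2]>.12)&(P[...,2]<.145)&(np.hypot(P[...,0]-.45,P[...,1]-.08)<.035)&(p[...,0].astype(int)-p[...,2]>40)
q=P[m]; print('grip',len(q),cv2.minAreaRect(q[:,:2].astype(np.float32)) if len(q) else 0)
E
```

```text
t: 12.8
eef_pos: [0.4958, 0.2044, 0.2331]
tool_rot: [0.001, 0.594, 0.805, 0.0]
contact_force: [0.1, -0.3, -1.2]
gripper_width: 0.898
t 12.8 tcp [495.8 204.4 233.1] q [ 0.24  0.39 -0.93  1.84  0.35  1.09 -0.52] yaw 107.2 zax [ 0.002 -0.    -1.   ] F [ 0.1 -0.3 -1.2] g 0.898
648 0.023401839123156888 ((0.4957585632801056, 0.20409022271633148), 0.031670618802309036)
grip 150 ((0.447712242603302, 0.07958752661943436), (0.042058803141117096, 0.013162799179553986), 18.033124923706055)
```

The cap stands at (496,204) with its top at 23.4 mm. Next I'll turn the hand back to yaw 17° and go over the crank grip at about (448.7,80.5).

```bash
python3 -m crank '[{"jaw":50,"x":0,"y":0,"z":0,"ax":0,"ay":0,"az":10},{"jaw":50,"x":0,"y":0,"z":0,"ax":0,"ay":0,"az":10},{"jaw":50,"x":0,"y":0,"z":0,"ax":0,"ay":0,"az":10},{"jaw":50,"x":0,"y":0,"z":0,"ax":0,"ay":0,"az":10},{"jaw":50,"x":0,"y":0,"z":0,"ax":0,"ay":0,"az":10},{"jaw":50,"x":0,"y":0,"z":0,"ax":0,"ay":0,"az":10},{"jaw":50,"x":0,"y":0,"z":0,"ax":0,"ay":0,"az":10},{"jaw":50,"x":0,"y":0,"z":0,"ax":0,"ay":0,"az":10},{"jaw":50,"x":0,"y":0,"z":0,"ax":0,"ay":0,"az":10},{"jaw":50,"x":0,"y":0,"z":0,"ax":0,"ay":0,"az":0}]'
python3 -c "
from h import *
to(448.7,80.5,200)"
```

```text
t: 14.1
eef_pos: [0.4947, 0.204, 0.2305]
tool_rot: [0.0, 0.989, 0.15, -0.002]
contact_force: [0.3, 0.8, -0.2]
gripper_width: 0.499
t 14.1 tcp [494.7 204.  230.5] q [-0.    0.31 -0.61  1.86  0.2   1.04 -1.96] yaw 17.3 zax [-0.003 -0.001 -1.   ] F [ 0.3  0.8 -0.2] g 0.499
tool shift [-80.6 104.2  30.8]
```

```bash
python3 -m crank '[{"jaw":50,"x":-20,"y":26,"z":8,"ax":0,"ay":0,"az":0},{"jaw":50,"x":-20,"y":26,"z":8,"ax":0,"ay":0,"az":0},{"jaw":50,"x":-20,"y":26,"z":8,"ax":0,"ay":0,"az":0},{"jaw":50,"x":-20,"y":26,"z":7,"ax":0,"ay":0,"az":0},{"jaw":50,"x":0,"y":0,"z":0,"ax":0,"ay":0,"az":0},{"jaw":50,"x":0,"y":0,"z":0,"ax":0,"ay":0,"az":0},{"jaw":50,"x":0,"y":0,"z":0,"ax":0,"ay":0,"az":0}]'
python3 - <<'E'
from h import *
to(448.7,80.5,111)
p,d,c=snap('wrist','w5'); P=cloud(c,d)
m=(P[...,2]>.115)&(P[...,2]<.145)&(np.hypot(P[...,0]-.449,P[...,1]-.08)<.035)&(p[...,0].astype(int)-p[...,2]>40)
q=P[m]; print('grip',len(q),cv2.minAreaRect(q[:,:2].astype(np.float32)) if len(q) else 0, q.max(0) if len(q) else 0)
E
```

```text
t: 14.98
eef_pos: [0.4503, 0.0826, 0.2013]
tool_rot: [-0.0, 0.989, 0.151, 0.0]
contact_force: [0.4, -0.2, 0.4]
gripper_width: 0.502
t 14.97 tcp [450.3  82.6 201.3] q [ 0.21  0.2  -0.58  2.06  0.14  0.92 -1.72] yaw 17.3 zax [ 0.     0.001 -1.   ] F [ 0.4 -0.2  0.4] g 0.502
tool shift [-2.2  1.6 90.3]
grip 1179 ((0.45247477293014526, 0.07959723472595215), (0.04871770739555359, 0.012961871922016144), 17.86826515197754) [0.47419525 0.0924042  0.13934958]
```

View pics/w5.png

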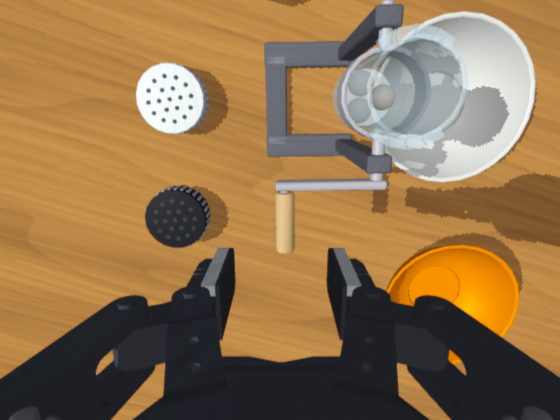

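The view shows the open jar, the cap holes up at (171,98), and the grip at (285,222) centred between the jaws. I'll descend and pinch.

```bash
python3 -m crank '[{"jaw":50,"x":-1,"y":2,"z":20,"ax":0,"ay":0,"az":0},{"jaw":50,"x":0,"y":0,"z":25,"ax":0,"ay":0,"az":0},{"jaw":50,"x":0,"y":0,"z":25,"ax":0,"ay":0,"az":0},{"jaw":50,"x":0,"y":0,"z":20,"ax":0,"ay":0,"az":0},{"jaw":50,"x":0,"y":0,"z":0,"ax":0,"ay":0,"az":0},{"jaw":5,"x":0,"y":0,"z":0,"ax":0,"ay":0,"az":0},{"jaw":5,"x":0,"y":0,"z":0,"ax":0,"ay":0,"az":0},{"jaw":5,"x":0,"y":0,"z":0,"ax":0,"ay":0,"az":0},{"jaw":5,"x":0,"y":0,"z":0,"ax":0,"ay":0,"az":0},{"jaw":5,"x":0,"y":0,"z":0,"ax":0,"ay":0,"az":0}]' 30
python3 -c "
from h import *
to(449.7,80,111)"
```

```text
t: 16.27
eef_pos: [0.4504, 0.0798, 0.1119]
tool_rot: [-0.0, 0.989, 0.15, 0.001]
contact_force: [0.0, 1.9, 6.5]
gripper_width: 0.14
t 16.27 tcp [450.4  79.8 111.9] q [ 0.15  0.34 -0.54  2.14  0.26  0.72 -1.83] yaw 17.2 zax [ 0.002  0.001 -1.   ] F [0.  1.9 6.5] g 0.14
tool shift [-0.6 -0.4  0.9]
```

```bash
python3 -m crank '[{"jaw":5,"x":0,"y":0.3,"z":-6,"ax":0,"ay":0,"az":0},{"jaw":5,"x":0,"y":0.9,"z":-5.9,"ax":0,"ay":0,"az":0},{"jaw":5,"x":0,"y":3.5,"z":-11.4,"ax":0,"ay":0,"az":0},{"jaw":5,"x":0,"y":5.8,"z":-10.5,"ax":0,"ay":0,"az":0},{"jaw":5,"x":0,"y":7.7,"z":-9.2,"ax":0,"ay":0,"az":0},{"jaw":5,"x":0,"y":9.4,"z":-7.4,"ax":0,"ay":0,"az":0},{"jaw":5,"x":0,"y":0,"z":0,"ax":0,"ay":0,"az":0}]'
python3 -c "
from h import *
st()"
```

```text
t: 17.15
eef_pos: [0.4592, 0.0529, 0.1629]
tool_rot: [-0.0, 0.989, 0.149, 0.002]
contact_force: [3.2, 2.0, 6.8]
gripper_width: 0.138
t 17.15 tcp [459.2  52.9 162.9] q [ 0.24  0.26 -0.56  2.09  0.19  0.83 -1.7 ] yaw 17.1 zax [ 0.003  0.    -1.   ] F [3.2 2.  6.8] g 0.138
```

```bash
python3 -m crank '[{"jaw":5,"x":0,"y":5.2,"z":-3,"ax":0,"ay":0,"az":0},{"jaw":5,"x":0,"y":5.5,"z":-2.4,"ax":0,"ay":0,"az":0},{"jaw":5,"x":0,"y":5.7,"z":-1.9,"ax":0,"ay":0,"az":0},{"jaw":5,"x":0,"y":5.8,"z":-1.3,"ax":0,"ay":0,"az":0},{"jaw":5,"x":0,"y":6,"z":-0.7,"ax":0,"ay":0,"az":0},{"jaw":5,"x":0,"y":6,"z":-0.2,"ax":0,"ay":0,"az":0},{"jaw":5,"x":0,"y":0,"z":0,"ax":0,"ay":0,"az":0}]'
python3 -m crank '[{"jaw":5,"x":0,"y":6,"z":0.5,"ax":0,"ay":0,"az":0},{"jaw":5,"x":0,"y":5.9,"z":1,"ax":0,"ay":0,"az":0},{"jaw":5,"x":0,"y":5.8,"z":1.7,"ax":0,"ay":0,"az":0},{"jaw":5,"x":0,"y":5.5,"z":2.2,"ax":0,"ay":0,"az":0},{"jaw":5,"x":0,"y":0,"z":0,"ax":0,"ay":0,"az":0},{"jaw":5,"x":0,"y":0,"z":0,"ax":0,"ay":0,"az":0},{"jaw":5,"x":0,"y":0,"z":0,"ax":0,"ay":0,"az":0},{"jaw":5,"x":0,"y":0,"z":0,"ax":0,"ay":0,"az":0}]'
python3 - <<'E'
from h import *
st(); p,d,c=snap('scene','s6')
cv2.imwrite('pics/s6c.png',cv2.resize(p[140:340,200:460],None,fx=2.5,fy=2.5)[:,:,::-1])
E
```

```text
t: 18.02
eef_pos: [0.4697, 0.0208, 0.172]
tool_rot: [-0.0, 0.989, 0.149, 0.002]
contact_force: [5.6, 2.3, 3.5]
gripper_width: 0.138
t: 19.02
eef_pos: [0.4769, -0.0015, 0.1665]
tool_rot: [-0.0, 0.989, 0.149, 0.002]
contact_force: [7.6, 2.4, -0.9]
gripper_width: 0.139
t 19.02 tcp [476.9  -1.5 166.5] q [ 0.33  0.28 -0.52  2.06  0.18  0.85 -1.57] yaw 17.2 zax [ 0.005  0.001 -1.   ] F [ 7.6  2.4 -0.9] g 0.139
```

View pics/s6c.png

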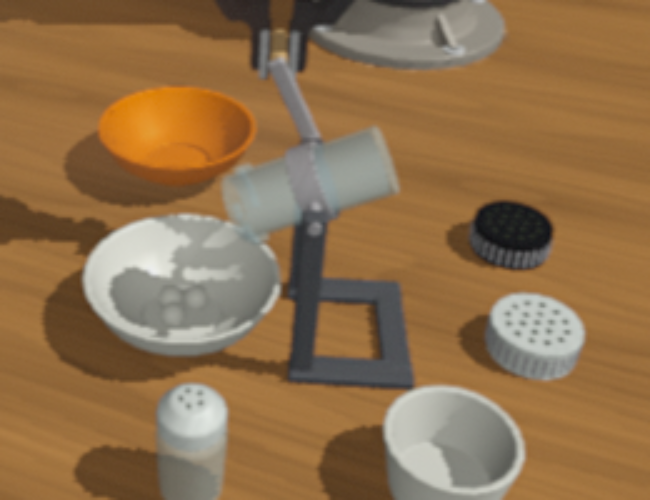

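All three beads lie in the white dish around (180,300). The jar is tipped and empty, and the cap stands with its holes up at (535,333). I'll release and withdraw upward.

```bash
python3 -m crank '[{"jaw":50,"x":0,"y":0,"z":0,"ax":0,"ay":0,"az":0},{"jaw":50,"x":0,"y":0,"z":0,"ax":0,"ay":0,"az":0},{"jaw":50,"x":0,"y":0,"z":0,"ax":0,"ay":0,"az":0},{"jaw":50,"x":0,"y":0,"z":-15,"ax":0,"ay":0,"az":0},{"jaw":50,"x":0,"y":0,"z":-30,"ax":0,"ay":0,"az":0},{"jaw":50,"x":0,"y":0,"z":-30,"ax":0,"ay":0,"az":0},{"jaw":50,"x":0,"y":0,"z":-20,"ax":0,"ay":0,"az":0},{"jaw":50,"x":0,"y":0,"z":0,"ax":0,"ay":0,"az":0},{"jaw":50,"x":0,"y":0,"z":0,"ax":0,"ay":0,"az":0}]'
python3 - <<'E'
from h import *
st(); p,d,c=snap('scene','s7')
cv2.imwrite('pics/s7c.png',cv2.resize(p[140:340,200:460],None,fx=3,fy=3)[:,:,::-1])
E
```

```text
t: 20.2
eef_pos: [0.4743, -0.002, 0.2605]
tool_rot: [0.0, 0.989, 0.149, -0.0]
contact_force: [0.0, -0.4, -0.4]
gripper_width: 0.501
t 20.2 tcp [474.3  -2.  260.5] q [ 0.37  0.15 -0.54  1.95  0.09  1.06 -1.49] yaw 17.2 zax [-0.001 -0.    -1.   ] F [ 0.  -0.4 -0.4] g 0.501
```

View pics/s7c.png

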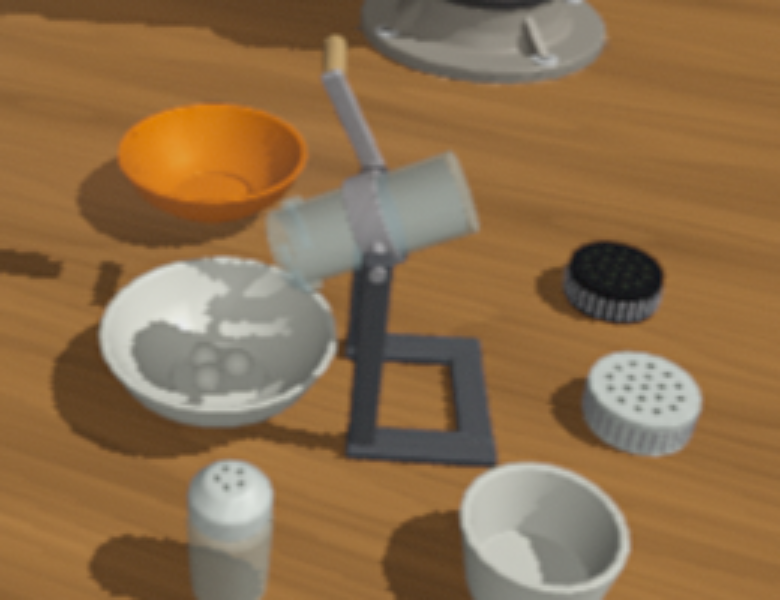

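The hand is clear. The three beads rest in the dish at (205,355), (237,362) and (207,378), the jar is still tipped, and the cap is upright at (640,400).

```bash
python3 -c "
from station import ticket
print(ticket.hand_in())"
```

```text
the job is handed in; nothing more can be done
None
```

The job is done and handed in at about 20 s of the 61 s allowed.

- **Cap:** I turned it 90° anticlockwise, lifted it off, and stood it on the bench holes up. It stands at about (0.496, 0.204) with its top at 23 mm.
- **Beads:** I swung the crank over to about 2.0 rad. The last picture shows all three beads in the white dish and the jar empty and still tipped.
- **Hand and forces:** The hand was clear, the wrist force was near zero after withdrawal, and the highest reading I saw was about 8 N.
- **Look-alikes:** In the last picture the black cap and the orange dish in view looked undisturbed. The second orange dish was outside that crop, and the hand did not go near it.
- **Checks that failed or disagreed:** The first move call was refused because my rows were incomplete, and nothing moved. The camera estimates of positions differed by 2 to 5 mm, which the grasps absorbed.

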